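# Strip the filter pods that are not locked out

## Robot

A 6-joint arm with a two-finger parallel gripper is mounted at the origin on the work surface; the furniture and walls round the work are solid. World frame = base frame: x ahead of the robot, y to its left, z up, the work surface at z = 0. Lengths are in mm, angles in rad, forces in N, time in s.
With the tool pointing down it reaches from about 275 to 825 mm from the base axis. Payload 4.9 kg.
Tool frame: the origin (TCP) lies midway between the tips of the shut fingers; the grasp point (between the pads) lies 19 mm behind it (ctrl.grip_point_offset is the distance from the TCP to the grasp point, in mm); z points along the fingers, y is the direction in which the jaws open and shut (so a half turn about z gives the same grasp; the last joint's range is limited). The gripper opens to 85 mm and grips with 20 to 120 N. Pads are 22 mm wide; open, the fingers measure 114 mm over their backs; the gripper's body (76 mm by 85 mm) begins 54 mm behind the grasp point. The pads swing forward as they close: fully open they stand 13 mm farther back than shut.
Start: joints at [-1.274, 0.326, -0.193, 1.052, 0, 1.437], TCP at [229.692, -499.76, 231.281] pointing down, gripper open.
Joint ranges: [-2.65, 2.65], [-0.97, 1.79], [-1.3, 1.35], [-1.93, 2.1], [-1.47, 1.37], [-3.14, 3.14]. Speed limits (rad/s): [2.57, 2.57, 3.14, 3.14, 3.14, 3.14].

## Interface

Orientations are given as a unit quaternion [w, x, y, z].
In Python, from cell import ctrl, imaging gives the robot as it stands. The module is installed in compiled form; this text tells all that it offers. Calls block until the motion is done:
- ctrl.goto(position, orientation): joint-space move of the TCP to a pose.
- ctrl.move_l(position, ori=None, velocity=150): straight line of the TCP; ori=None keeps the orientation; velocity is the mean speed in mm/s.
- ctrl.movej(angles): joint-space move.
- ctrl.grip(opening, effort=None): finger opening in mm; effort is the grip in N (None keeps the last); returns when the fingers have stopped.
- ctrl.pause(seconds).
- ctrl.ik(position, orientation): joint angles nearest the present ones, or None.
- ctrl.state(): the state.
- imaging.snapshot(name): name is "scene" or "top" or "wrist"; returns a dict with "color" (420x560x3 uint8, red, green, blue), "vfov" (degrees; the focal length in pixels is half the picture's height over the tangent of half this angle, whatever the lens; pixels are square), "cx", "cy" (the principal point, pixels), "cam_to_world" (4x4, takes a point from camera to world coordinates). Camera axes: x right, y up, looking along -z (the intrinsics and any distortion apply to the point x, -y, -z); pixel columns grow to the right and rows downward; lengths in mm; the calibration is good to about 2 mm. The wrist camera is an equidistant fisheye: a pixel r from the principal point sees the ray r / f radians off the axis. A picture is of the moment at which its call begins. There is no depth.
A pose or a line that the arm cannot do raises ctrl.PlanningError and nothing moves.
- ctrl.job_done(): hands the job in, once; it reports no verdict.
The state is a dict: "clock": time; "joints": joint angles; "joint_vel": joint speeds; "effort": joint torques, N m; "tcp_pos": TCP position; "orientation": TCP orientation; "ft_force": force on the tool from outside, world axes, zero at the start; "ft_torque": the same for the moment, N m; "opening": finger opening in mm.
Only numpy, scipy, OpenCV 4.12 (cv2) and the standard library are available. Lean on these libraries where they do the work, as an engineer would, in place of code of your own. Each camera call takes 0.05 s, during which the arm holds its last target.

## Task

Strip every filter pod on the bench that has no padlock on it: twist its bayonet cover a quarter turn anticlockwise to unlock, lift it off and stand it upright on the floor of the black tray, then take out the used filter element and put it in the steel scrap bin. Leave the padlocked pods alone: covers shut and unturned, padlocks in place.

Things in the scene. Friction and masses are not known exactly. Their poses are not given: they have to be found in the camera images.
- pod_a: fixed aluminium base of filter pod a, 120 mm disc 12 mm thick, padlock ledge on its -y side out to 120 mm. Origin on the axis at bench level, z up. Element stands on a central boss, 22 mm up. Two bayonet hook rims (r 39 to 56 mm, top 27 mm up) span -12 to 65 deg anticlockwise from its +x, and 180 deg on; pins stop the lugs at 0 and 91 deg. Steel stud for a padlock at x 18, y -92 mm
- pod_b: fixed aluminium base of filter pod b, 120 mm disc 12 mm thick, padlock ledge on its -y side out to 120 mm. Origin on the axis at bench level, z up. Element stands on a central boss, 22 mm up. Two bayonet hook rims (r 39 to 56 mm, top 27 mm up) span -12 to 65 deg anticlockwise from its +x, and 180 deg on; pins stop the lugs at 0 and 91 deg. Steel stud for a padlock at x 18, y -92 mm
- pod_c: fixed aluminium base of filter pod c, 120 mm disc 12 mm thick, padlock ledge on its -y side out to 120 mm. Origin on the axis at bench level, z up. Element stands on a central boss, 22 mm up. Two bayonet hook rims (r 39 to 56 mm, top 27 mm up) span -12 to 65 deg anticlockwise from its +x, and 180 deg on; pins stop the lugs at 0 and 91 deg. Steel stud for a padlock at x 18, y -92 mm
- pod_d: fixed aluminium base of filter pod d, 120 mm disc 12 mm thick, padlock ledge on its -y side out to 120 mm. Origin on the axis at bench level, z up. Element stands on a central boss, 22 mm up. Two bayonet hook rims (r 39 to 56 mm, top 27 mm up) span -12 to 65 deg anticlockwise from its +x, and 180 deg on; pins stop the lugs at 0 and 91 deg. Steel stud for a padlock at x 18, y -92 mm
- cover_a_grip (a point): pod a's cover: grey bell 70 mm wide, 100 mm high, 180 g; on top a black bar 60 long, 14 thick, 36 high. Point: bar centre, 118 mm over the bell's underside (130 over bench when fitted); x along the bar. Lugs in line with the bar, to r 47 mm, under the hooks: bar at 3 to 20 deg to pod x at start; turned anticlockwise (from above) it is free at 75 to 91 deg. Lift 90 mm straight up to clear the element
- cover_b_grip (a point): pod b's cover: grey bell 70 mm wide, 100 mm high, 180 g; on top a black bar 60 long, 14 thick, 36 high. Point: bar centre, 118 mm over the bell's underside (130 over bench when fitted); x along the bar. Lugs in line with the bar, to r 47 mm, under the hooks: bar at 3 to 20 deg to pod x at start; turned anticlockwise (from above) it is free at 75 to 91 deg. Lift 90 mm straight up to clear the element
- cover_c_grip (a point): pod c's cover: grey bell 70 mm wide, 100 mm high, 180 g; on top a black bar 60 long, 14 thick, 36 high. Point: bar centre, 118 mm over the bell's underside (130 over bench when fitted); x along the bar. Lugs in line with the bar, to r 47 mm, under the hooks: bar at 3 to 20 deg to pod x at start; turned anticlockwise (from above) it is free at 75 to 91 deg. Lift 90 mm straight up to clear the element
- cover_d_grip (a point): pod d's cover: grey bell 70 mm wide, 100 mm high, 180 g; on top a black bar 60 long, 14 thick, 36 high. Point: bar centre, 118 mm over the bell's underside (130 over bench when fitted); x along the bar. Lugs in line with the bar, to r 47 mm, under the hooks: bar at 3 to 20 deg to pod x at start; turned anticlockwise (from above) it is free at 75 to 91 deg. Lift 90 mm straight up to clear the element
- element_a_mid (a point): centre of the used filter element of pod a: pleated cylinder with black end caps, 40 mm across, 75 mm high, 100 g, z along the cylinder. It stands loose under the cover on the pod's boss, underside 22 mm above the bench
- element_b_mid (a point): centre of the used filter element of pod b: pleated cylinder with black end caps, 40 mm across, 75 mm high, 100 g, z along the cylinder. It stands loose under the cover on the pod's boss, underside 22 mm above the bench
- element_c_mid (a point): centre of the used filter element of pod c: pleated cylinder with black end caps, 40 mm across, 75 mm high, 100 g, z along the cylinder. It stands loose under the cover on the pod's boss, underside 22 mm above the bench
- element_d_mid (a point): centre of the used filter element of pod d: pleated cylinder with black end caps, 40 mm across, 75 mm high, 100 g, z along the cylinder. It stands loose under the cover on the pod's boss, underside 22 mm above the bench
- padlock_a: brass lock-out padlock lying on the ledge of pod a with its steel shackle round the stud, 77 x 44 x 18 mm; origin under its middle, x towards the shackle. None if pod a carries no padlock
- padlock_b: brass lock-out padlock lying on the ledge of pod b with its steel shackle round the stud, 77 x 44 x 18 mm; origin under its middle, x towards the shackle. None if pod b carries no padlock
- padlock_c: brass lock-out padlock lying on the ledge of pod c with its steel shackle round the stud, 77 x 44 x 18 mm; origin under its middle, x towards the shackle. None if pod c carries no padlock
- padlock_d: brass lock-out padlock lying on the ledge of pod d with its steel shackle round the stud, 77 x 44 x 18 mm; origin under its middle, x towards the shackle. None if pod d carries no padlock
- tray: loose black cover tray, 250 x 210 x 28 mm with 5 mm walls and floor, open above, 0.9 kg; origin under its centre, x along the 250 mm side, inner floor 5 mm above the origin
- bin: loose plain steel scrap bin, 210 x 160 x 70 mm with 5 mm walls and floor, open above, 0.9 kg; origin under its centre, x along the 210 mm side, inner floor 5 mm above the origin
Things that resemble listed ones, but are neither listed nor needed, are in the scene too. What is shaped like the part that bears cover_b_grip but orange is not meant.

How it is judged:
By the outcome, as a careful person would: the job done as asked, in the order asked, and still so for the second after the job is handed in, with the robot touching nothing.
Of padlock_a, padlock_b, padlock_c, padlock_d only 1 to 2 are there at a start; the rules pass over those that are not, and their reading is None.
At some moment in a run one of tray, bin may be knocked a few centimetres aside while the robot is not near it.
Once in a run the grip may slacken for a moment while it holds something.
It also fails if it takes over 210 s, if anything falls off the work surface, if the arm or the gripper's body presses on something with over 40 N, if the wrist force passes 120 N, or if a joint passes its speed limit or range.

## Working session

There is one attempt and no reset: what is moved stays moved. The work goes in short steps, each a Python script; the robot and the scene stay as the last script left them, time stands still between calls to the robot, and variables do not carry over. Pictures are saved under pics/ and viewed, and the job is handed in when it is done.

```bash
mkdir -p pics; python3 - <<'E'
from cell import ctrl, imaging
import cv2,pickle
d={}
for n in("scene","top","wrist"):
    s=imaging.snapshot(n); d[n]=s
    cv2.imwrite(f"pics/{n}0.png",s["color"][:,:,::-1]); print(n,s["vfov"],s["cx"],s["cy"],s["cam_to_world"], [k for k in s])
pickle.dump(d,open("s0.pkl","wb"))
print(ctrl.state())
E
```

```text
scene 47.49942010519359 285.83247628628783 215.9054423546502 [[-2.84755179e-01  7.71159339e-01 -5.69410011e-01 -3.56776605e+02]
 [-9.58443158e-01 -2.39791917e-01  1.54552739e-01  3.29538177e+02]
 [-1.73551306e-02  5.89756822e-01  8.07394383e-01  1.39483688e+03]
 [ 0.00000000e+00  0.00000000e+00  0.00000000e+00  1.00000000e+00]] ['color', 'vfov', 'cx', 'cy', 'cam_to_world']
top 52.677521553031 286.80927554256726 214.2613625788833 [[ 1.74123271e-03  9.89425034e-01 -1.45034723e-01  3.49538578e+02]
 [-9.99935330e-01  9.27336506e-05 -1.13722223e-02  8.34927233e+01]
 [-1.12385119e-02  1.45045145e-01  9.89361209e-01  1.41796461e+03]
 [ 0.00000000e+00  0.00000000e+00  0.00000000e+00  1.00000000e+00]] ['color', 'vfov', 'cx', 'cy', 'cam_to_world']
wrist 65.70646984690485 284.47820240637515 202.57379319028308 [[ 4.17934421e-01  8.63746980e-01  2.81552790e-01  3.01593092e+02]
 [-9.08474124e-01  3.98161667e-01  1.27051379e-01 -4.64947087e+02]
 [-2.36328353e-03 -3.08882568e-01  9.51097247e-01  3.73937928e+02]
 [ 0.00000000e+00  0.00000000e+00  0.00000000e+00  1.00000000e+00]] ['color', 'vfov', 'cx', 'cy', 'cam_to_world']
{'clock': 0.15, 'joints': array([-1.27420668e+00,  3.26782352e-01, -1.93334030e-01,  1.05202382e+00,
        1.12584710e-05,  1.43664459e+00]), 'joint_vel': array([ 0.00106372, -0.00316031,  0.00284574,  0.00090763, -0.00037463,
       -0.00034173]), 'effort': array([ 8.27185195e-04, -4.43706965e+01,  2.62662935e+01,  1.03974383e-02,
       -1.01133105e-04,  7.24863668e-06]), 'tcp_pos': array([ 229.55712795, -499.3181764 ,  230.68463152]), 'orientation': array([-6.70178669e-04,  9.76897021e-01,  2.13709522e-01, -4.89033607e-05]), 'ft_force': array([ 0.71391739, -0.90620851,  0.29710103]), 'ft_torque': array([-0.00813029, -0.01754473, -0.0356831 ]), 'opening': 85.14821418749042}
```

View pics/top0.png

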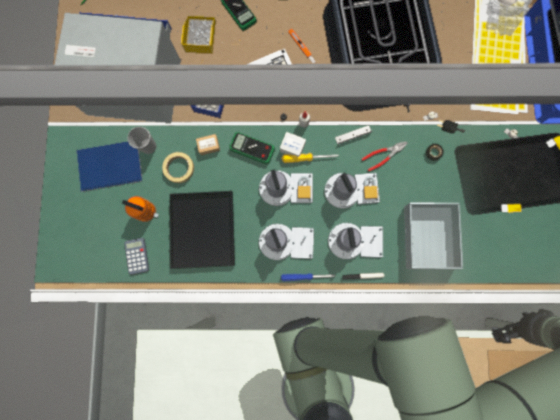

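View pics/scene0.png

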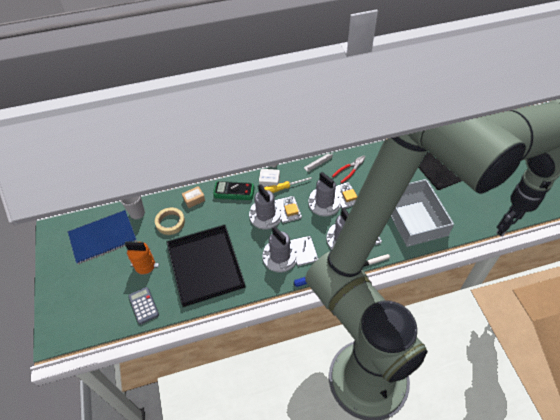

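View pics/wrist0.png

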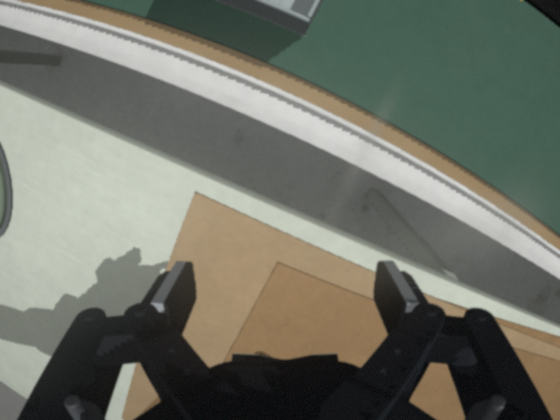

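```bash
python3 - <<'E'
import cv2
a=cv2.imread("pics/top0.png")
c=cv2.resize(a[155:275,240:400],None,fx=5,fy=5,interpolation=cv2.INTER_CUBIC); cv2.imwrite("pics/crop_top.png",c)
a=cv2.imread("pics/scene0.png")
c=cv2.resize(a[160:290,220:390],None,fx=4.6,fy=4.6,interpolation=cv2.INTER_CUBIC); cv2.imwrite("pics/crop_scene.png",c)
E
```

```text
(no output)
```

View pics/crop_top.png

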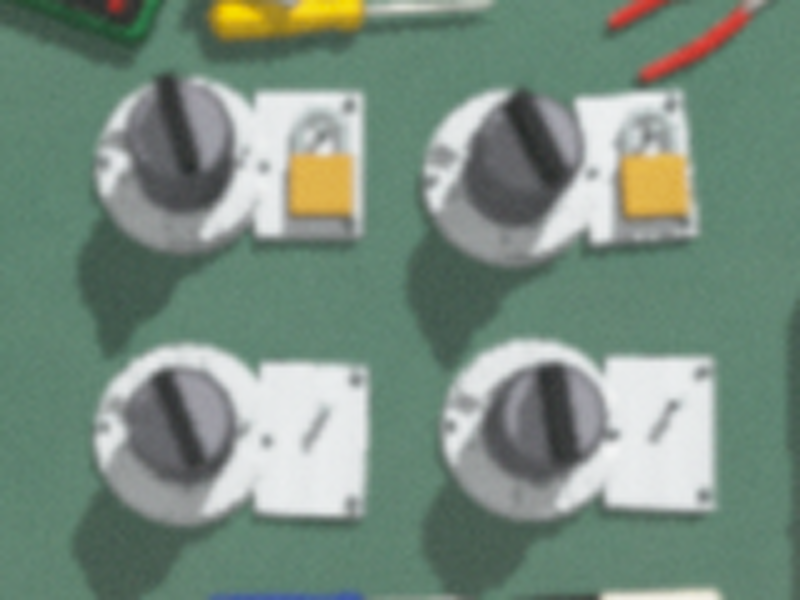

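View pics/crop_scene.png

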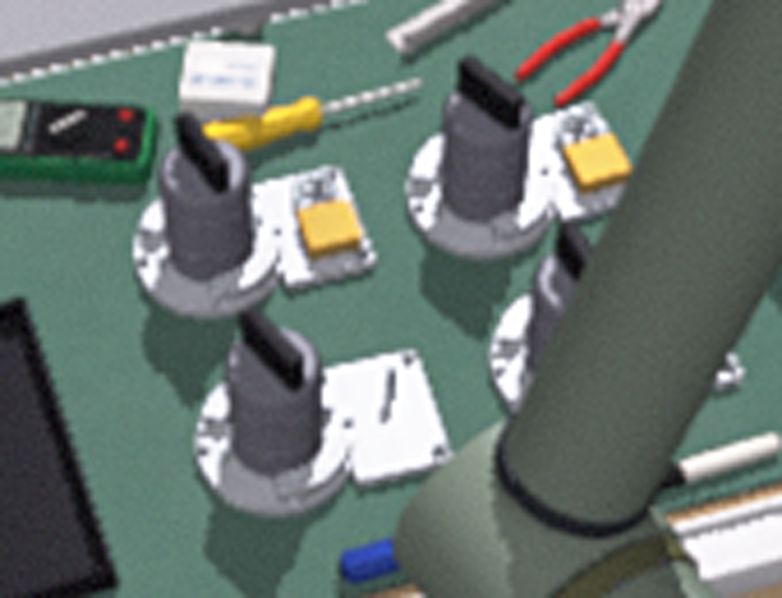

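```bash
cat > h.py <<'E'
import numpy as np, cv2, pickle
from scipy.spatial.transform import Rotation as R
def ray(s,u,v,name):
    f=210/np.tan(np.radians(s["vfov"])/2)
    x=(u-s["cx"]);y=(v-s["cy"])
    if name=="wrist":
        r=np.hypot(x,y);t=r/f;k=np.sin(t)/max(r,1e-9);d=np.array([x*k,-y*k,-np.cos(t)])
    else: d=np.array([x/f,-y/f,-1.])
    T=np.array(s["cam_to_world"]);return T[:3,3],T[:3,:3]@(d/np.linalg.norm(d))
def onz(s,u,v,name,z):
    o,d=ray(s,u,v,name);return o+d*(z-o[2])/d[2]
def proj(s,p,name):
    f=210/np.tan(np.radians(s["vfov"])/2)
    T=np.array(s["cam_to_world"]);c=T[:3,:3].T@(np.array(p,float)-T[:3,3])
    x,y,z=c[0],-c[1],-c[2]
    if name=="wrist":
        r=np.hypot(x,y);t=np.arctan2(r,z);k=f*t/max(r,1e-9)
    else:k=f/z
    return np.array([s["cx"]+x*k,s["cy"]+y*k])
def q(th): # tool down, tool x at yaw th (rad)
    return [0,np.cos(th/2),np.sin(th/2),0]
E
python3 - <<'E'
from h import *
d=pickle.load(open("s0.pkl","rb"));t=d["top"];s=d["scene"];w=d["wrist"]
for n,p in dict(LL=(276.4,241.8),LR=(344.4,241.2)).items(): print(n,"disc",onz(t,*p,"top",12))
c=lambda u,v:(u/5+240,v/5+155)
for n,(a,b) in dict(LL=((166,372),(192,464)),LR=((548,366),(564,459)),UL=((168,78),(190,170)),UR=((520,92),(556,183))).items():
    A=onz(t,*c(*a),"top",148);B=onz(t,*c(*b),"top",148); print(n,"bar",(A+B)/2,np.linalg.norm(A-B),np.degrees(np.arctan2(*(A-B)[1::-1])))
for n,ps in dict(LL=((256,363),(367,369),(361,517),(254,513)),LR=((606,357),(716,357),(716,510),(606,510))).items():
    print(n,"ledge",[onz(t,*c(*p),"top",12)[:2].round() for p in ps])
for n,ps,z in (("tray",((171,194),(232,191),(234,267),(170,269)),28),("bin",((409,204),(458,202),(462,269),(411,269)),70)):
    P=np.array([onz(t,*p,"top",z)[:2] for p in ps]);print(n,P.round(),P.mean(0),[np.linalg.norm(P[i]-P[i-1]).round() for i in range(4)])
T=np.array(w["cam_to_world"]);th=np.radians(24.7);Rt=R.from_quat([.976897,.2137,0,-.00067]).as_matrix()
print(Rt.T@(T[:3,3]-[229.56,-499.3,230.7]),Rt.T@T[:3,:3])
for z in range(0,1300,100): print(z,onz(t,280,103,"top",z).round(),onz(s,5,212,"scene",z).round(),onz(s,280,155,"scene",z).round(),onz(s,560,98,"scene",z).round(), onz(t,280,68,"top",z).round())
E
```

```text
LL disc [463.24968009 134.04873246  12.        ]
LR disc [465.42808129 -91.38420017  12.        ]
LL bar [461.95474237 131.0367233  148.        ] 57.58983586594774 16.047432401198613
LR bar [465.42852318 -95.00263936 148.        ] 56.51772921573569 8.591448482466285
UL bar [642.50074695 132.02801779 148.        ] 59.29873219532048 13.459323256323213
UR bar [633.87635182 -87.41305837 148.        ] 60.5438393605086 20.173090426943435
LL ledge [array([511.,  85.]), array([507.,  11.]), array([409.,  16.]), array([411.,  86.])]
LR ledge [array([ 515., -148.]), array([ 515., -221.]), array([ 413., -218.]), array([ 413., -146.])]
tray [[622. 487.]
 [632. 283.]
 [380. 271.]
 [373. 480.]] [501.55360924 380.30729804] [np.float64(249.0), np.float64(204.0), np.float64(253.0), np.float64(209.0)]
bin [[ 581. -294.]
 [ 587. -451.]
 [ 374. -451.]
 [ 373. -292.]] [ 478.60642026 -371.71353201] [np.float64(207.0), np.float64(157.0), np.float64(213.0), np.float64(160.0)]
[  79.83819832   -1.32694214 -143.21345751] [[ 4.48463348e-04  9.51010989e-01  3.09156752e-01]
 [ 9.99999344e-01 -7.52457934e-04  8.6
[... 615 characters left out ...]
 [825. 110. 500.]
600 [697. 107. 600.] [389. 738. 600.] [372. 141. 600.] [ 349. -575.  600.] [773. 107. 600.]
700 [655. 104. 700.] [295. 687. 700.] [281. 165. 700.] [ 260. -461.  700.] [721. 104. 700.]
800 [612. 101. 800.] [201. 635. 800.] [189. 189. 800.] [ 171. -347.  800.] [669. 102. 800.]
900 [570.  98. 900.] [107. 584. 900.] [ 97. 212. 900.] [  83. -234.  900.] [618.  99. 900.]
1000 [ 527.   96. 1000.] [  14.  533. 1000.] [   5.  236. 1000.] [  -6. -120. 1000.] [ 566.   96. 1000.]
1100 [ 485.   93. 1100.] [ -80.  481. 1100.] [ -86.  260. 1100.] [ -95.   -6. 1100.] [ 514.   93. 1100.]
1200 [ 442.   90. 1200.] [-174.  430. 1200.] [-178.  283. 1200.] [-184.  108. 1200.] [ 462.   90. 1200.]
```

```bash
python3 - <<'E'
from h import *
from cell import ctrl, imaging
st=ctrl.state(); p=st["tcp_pos"]
ctrl.move_l([p[0],p[1],320],velocity=250)
out={}
for n,x,y,a in(("LR",465,-93,8.6),("LL",462,132,16)):
    ctrl.goto([x,y,270],q(np.radians(a+180)))
    ctrl.pause(.2)
    s=imaging.snapshot("wrist");out[n]=s
    cv2.imwrite(f"pics/w_{n}.png",s["color"][:,:,::-1])
    print(ctrl.state()["joints"].round(2),ctrl.state()["tcp_pos"],ctrl.state()["clock"])
t=imaging.snapshot("top");out["top"]=t;cv2.imwrite("pics/top1.png",t["color"][:,:,::-1])
pickle.dump(out,open("s1.pkl","wb"))
E
```

```text
[-0.35  0.16 -0.31  1.1  -0.   -0.5 ] [465.0032404  -93.58529927 270.00756073] 2.6333
[ 0.12  0.17 -0.3   1.1  -0.   -0.15] [462.35603179 130.85962212 269.99481603] 3.7833
```

View pics/w_LL.png

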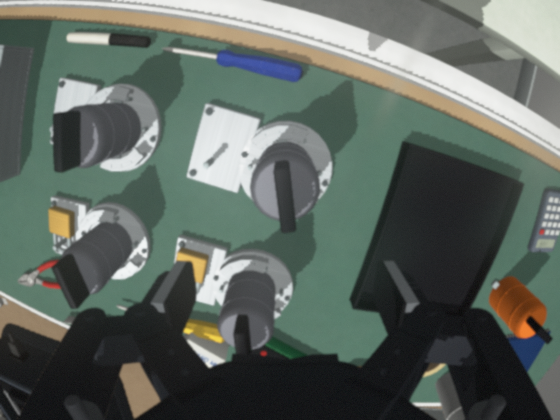

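View pics/w_LR.png

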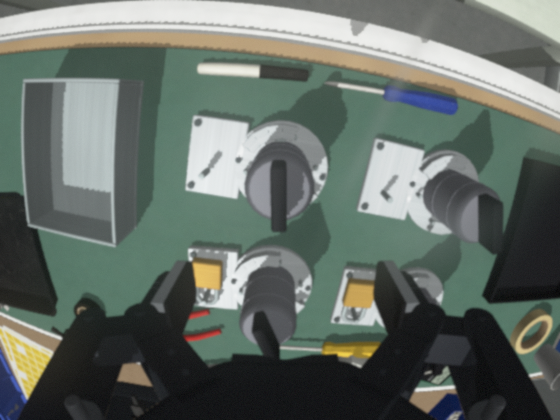

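```bash
python3 - <<'E'
from h import *
o=pickle.load(open("s1.pkl","rb"));b=[]
for n in("LL","LR"):
    c=o[n]["color"][110:240,225:345,::-1];b.append(cv2.resize(c,None,fx=3.3,fy=3.3,interpolation=cv2.INTER_CUBIC))
cv2.imwrite("pics/crop2.png",np.hstack(b))
for n in("LL","LR"):
    s=o[n];g=s["color"].max(2)
    m=((g<55).astype(np.uint8));m[:, :240]=0;m[:,330:]=0;m[250:]=0;m[:140]=0
    k,l,stt,ce=cv2.connectedComponentsWithStats(m);i=1+stt[1:,4].argmax();print(n,stt[i],ce[i])
    pts=np.argwhere(l==i)[:,::-1]
    P=np.array([onz(s,*p,"wrist",148)[:2] for p in pts]);r=cv2.minAreaRect(P.astype(np.float32));print(r)
    mu=P.mean(0);u,sv,vt=np.linalg.svd(P-mu);print(mu,np.degrees(np.arctan2(vt[0,1],vt[0,0]))%180)
E
```

```text
LL [286 188   9  43 175] [290.65714286 214.98285714]
((474.1781311035156, 139.62074279785156), (38.674896240234375, 6.966997146606445), 21.76438331604004)
[478.53692358 142.55011961] 17.503070903196374
LR [280 190   6  41 133] [283.21052632 213.46616541]
((479.079345703125, -91.5693588256836), (36.74495315551758, 4.41713809967041), 8.255427360534668)
[481.87795324 -90.58632639] 6.538624521871901
```

View pics/crop2.png

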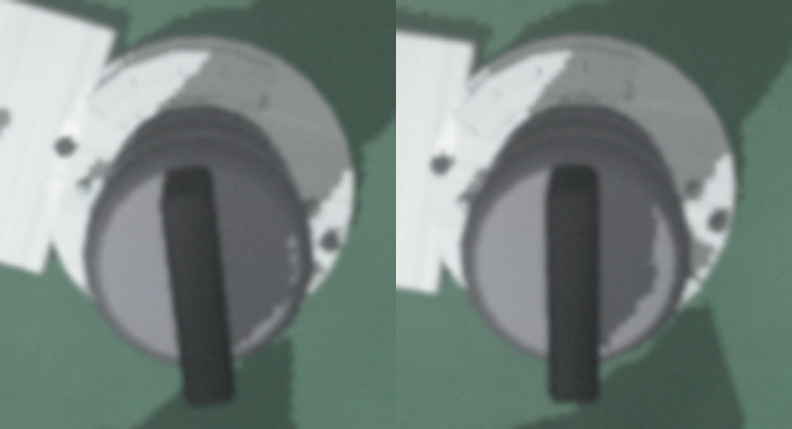

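```bash
python3 - <<'E'
from h import *
o=pickle.load(open("s1.pkl","rb"))
C=dict(LL=((163,202),(213,198),(234,401),(184,405)),LR=((548-396,195),(600-396,195),(599-396,400),(549-396,401)))
disc=dict(LL=(52,353,38,None),LR=(None,))
for n in C:
    s=o[n]
    P=np.array([onz(s,225+(a-.5)/3.3,110+(b-.5)/3.3,"wrist",148)[:2] for a,b in C[n]])
    v=(P[2]+P[3]-P[0]-P[1])/2
    print(n,P.round(1).tolist(),P.mean(0),np.linalg.norm(v),np.linalg.norm(P[0]-P[1]),np.degrees(np.arctan2(v[1],v[0])))
# bell top circle at z=112: left/right/extents, and ledge corners from wrist z=12 for pod yaw
for n,ps in dict(LL=((86,262),(308,262),(197,360)),LR=((464-396,262),(690-396,250),(575-396,360))).items():
    print(n,[onz(o[n],225+a/3.3,110+b/3.3,"wrist",112)[:2].round(1).tolist() for a,b in ps])
# ledge side edges for pod yaw in full image
for n,ps in dict(LL=((208,104),(259,118),(240,191),(188,178)),LR=((194,116),(249,122),(239,197),(186,190))).items():
    P=np.array([onz(o[n],*p,"wrist",12)[:2] for p in ps]);print(n,P.round(1).tolist())
    for i,j in((0,3),(1,2),(1,0),(2,3)):
        v=P[j]-P[i];print(np.degrees(np.arctan2(v[1],v[0])).round(1),end=' ')
    print()
E
```

```text
LL [[444.7, 118.5], [440.3, 130.3], [492.1, 151.2], [496.8, 138.6]] [468.46827847 134.64459427] 55.8736463021863 12.683394072593527 21.533664468552974
LR [[444.3, -106.6], [442.4, -93.6], [497.8, -85.4], [500.0, -98.6]] [471.10817455 -96.03507793] 56.16043152278175 13.131648923423967 8.231941563785801
LL [[476.2, 102.8], [458.4, 165.3], [496.8, 142.4]]
LR [[475.7, -128.4], [462.3, -63.6], [501.2, -91.8]]
LL [[414.1, 20.4], [415.4, 86.6], [512.2, 86.9], [513.6, 16.0]]
-2.5 0.1 -91.1 -88.9 
LR [[419.6, -213.2], [419.0, -142.9], [516.8, -143.9], [517.6, -215.7]]
-1.4 -0.6 -89.5 -89.4
```

```bash
python3 - <<'E'
from h import *
from cell import ctrl, imaging
out={};b=[]
for n,x,y,a in(("LL",466,133,16),("LR",468,-95,8.6)):
    ctrl.goto([x,y,270],q(np.radians(a)))
    ctrl.pause(.3)
    s=imaging.snapshot("wrist");out[n]=s
    cv2.imwrite(f"pics/w2_{n}.png",s["color"][:,:,::-1])
    print(ctrl.state()["joints"].round(2),ctrl.state()["tcp_pos"],ctrl.state()["clock"])
    c=s["color"][110:240,225:345,::-1];b.append(cv2.resize(c,None,fx=3.3,fy=3.3,interpolation=cv2.INTER_CUBIC))
cv2.imwrite("pics/crop3.png",np.hstack(b))
pickle.dump(out,open("s2.pkl","wb"))
E
```

```text
[ 0.13  0.18 -0.29  1.1   0.    2.99] [466.01519571 133.00180643 270.02546618] 6.8333
[-0.35  0.17 -0.3   1.1   0.    2.64] [468.13538391 -94.17218721 270.01910668] 8.0917
```

View pics/crop3.png

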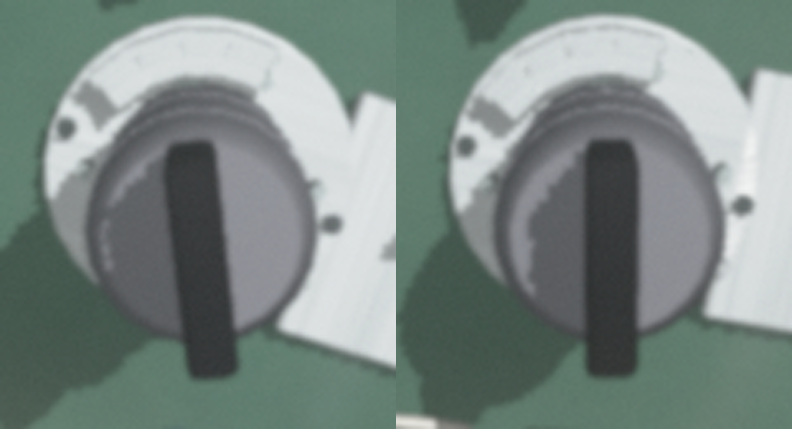

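View pics/w2_LL.png

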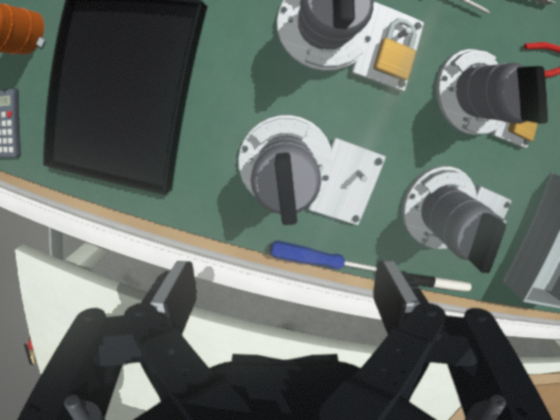

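```bash
python3 - <<'E'
from h import *
o=pickle.load(open("s2.pkl","rb"))
C=dict(LL=((167,174),(216,170),(238,375),(189,379)),LR=((585-396,170),(637-396,170),(637-396,376),(587-396,377)))
for n in C:
    s=o[n]
    P=np.array([onz(s,225+(a-.5)/3.3,110+(b-.5)/3.3,"wrist",148)[:2] for a,b in C[n]])
    v=-(P[2]+P[3]-P[0]-P[1])/2
    print(n,P.round(1).tolist(),P.mean(0),np.linalg.norm(v),np.degrees(np.arctan2(v[1],v[0])))
    b=cv2.resize(s["color"][110:240,225:345,::-1],None,fx=3.3,fy=3.3,interpolation=cv2.INTER_CUBIC)
    b=cv2.convertScaleAbs(b,alpha=2.5);cv2.imwrite(f"pics/br_{n}.png",b)
E
```

```text
LL [[490.6, 149.5], [495.0, 137.9], [443.7, 116.8], [439.0, 129.0]] [467.07196257 133.29204132] 55.561199410862784 21.991925980142444
LR [[496.3, -86.1], [498.4, -99.0], [443.6, -108.1], [441.3, -95.0]] [469.89059584 -97.03360013] 55.64596771319211 9.289725665441388
```

View pics/br_LR.png

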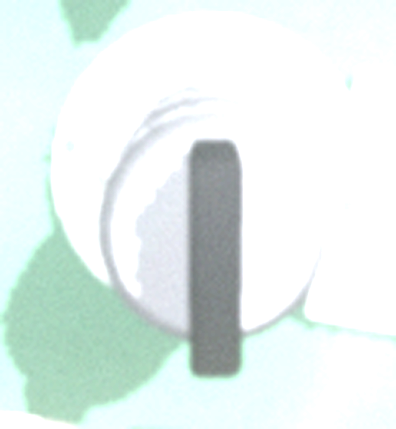

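```bash
cat > act.py <<'E'
from h import *
from cell import ctrl, imaging
def rep(tag):
    s=ctrl.state();print(tag,"t",round(s["clock"],2),"tcp",s["tcp_pos"].round(1),"op",round(s["opening"],1),"F",s["ft_force"].round(1),"M",s["ft_torque"].round(2),"j6",s["joints"][5].round(2));return s
def pics(tag,names=("top",)):
    o={}
    for n in names:
        o[n]=imaging.snapshot(n);cv2.imwrite(f"pics/{tag}_{n}.png",o[n]["color"][:,:,::-1])
    pickle.dump(o,open(f"{tag}.pkl","wb"));return o
E
python3 - <<'E'
from act import *
x,y,a=470.5,-96.5,np.radians(9)
ctrl.goto([x,y,230],q(a));ctrl.grip(45,40)
ctrl.move_l([x,y,160],velocity=120);rep("above")
ctrl.move_l([x,y,117],velocity=60);rep("down")
ctrl.grip(0,40);rep("gripped")
E
```

```text
above t 9.58 tcp [470.9 -96.7 160.4] op 45.0 F [-0.   0.1  0.4] M [ 0.02 -0.04 -0.03] j6 2.63
down t 10.45 tcp [470.7 -96.6 117.1] op 45.0 F [ 0.5 -0.5 -0.5] M [-0.01  0.03 -0.02] j6 2.63
gripped t 10.82 tcp [470.7 -96.6 117.2] op 13.1 F [-1.  -1.1  0.2] M [-0.04 -0.04  0.02] j6 2.63
```

```bash
python3 - <<'E'
from act import *
ctrl.grip(0,80)
j=ctrl.state()["joints"].copy()
j6=j[5]
for d in (10,20,30,40,50,60,67,73):
    j[5]=j6-np.radians(d);ctrl.movej(j);s=rep(d)
    if abs(s["ft_torque"][2])>4 or np.abs(s["ft_force"]).max()>35: print("STOP");break
pics("twist",("wrist",))
E
```

```text
10 t 11.33 tcp [470.6 -96.6 117.3] op 13.1 F [ 0.4 -0.6  2. ] M [0.11 0.13 0.05] j6 2.46
20 t 11.62 tcp [470.6 -96.6 117.3] op 12.9 F [0.5 0.6 1. ] M [0.2  0.01 0.04] j6 2.28
30 t 11.92 tcp [470.6 -96.7 117.3] op 13.0 F [-0.6 -0.5  1.8] M [0.28 0.1  0.07] j6 2.11
40 t 12.21 tcp [470.6 -96.8 117.3] op 12.8 F [0.1 0.4 1.5] M [ 0.28  0.13 -0.03] j6 1.94
50 t 12.5 tcp [470.6 -96.8 117.3] op 13.0 F [-0.1  0.1  1.9] M [0.2  0.15 0.05] j6 1.76
60 t 12.79 tcp [470.6 -96.8 117.3] op 12.8 F [0.5 0.7 1.5] M [0.22 0.29 0.02] j6 1.59
67 t 13.04 tcp [470.6 -96.8 117.3] op 13.0 F [-0.2  1.1  1.9] M [ 0.21  0.29 -0.03] j6 1.46
73 t 13.29 tcp [470.6 -96.8 117.2] op 13.0 F [-0.7  1.3  1.8] M [ 0.19  0.24 -0.  ] j6 1.36
```

View pics/twist_wrist.png

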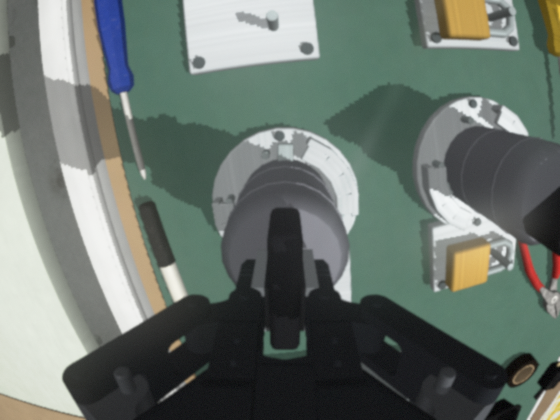

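```bash
python3 - <<'E'
from act import *
p=ctrl.state()["tcp_pos"]
for z in (121,126,135,230):
    ctrl.move_l([p[0],p[1],z],velocity=60 if z<200 else 150);s=rep(z)
    if abs(s["ft_force"][2])>12: print("STOP");break
o=pics("lift1",("wrist","top","scene"))
E
```

```text
121 t 13.59 tcp [470.7 -97.  121. ] op 12.8 F [-0.2  0.1 -1.8] M [-0.03 -0.08 -0.02] j6 1.36
126 t 13.84 tcp [471.  -96.9 126.4] op 12.7 F [ 0.5  0.3 -2.3] M [0.   0.01 0.03] j6 1.35
135 t 14.14 tcp [471.1 -97.  135.6] op 12.4 F [ 0.7 -0.3 -2. ] M [ 0.05  0.03 -0.04] j6 1.35
230 t 14.93 tcp [470.1 -96.6 229.2] op 13.2 F [-0.5  0.4 -2.9] M [-0.03  0.04  0.07] j6 1.35
```

View pics/lift1_top.png

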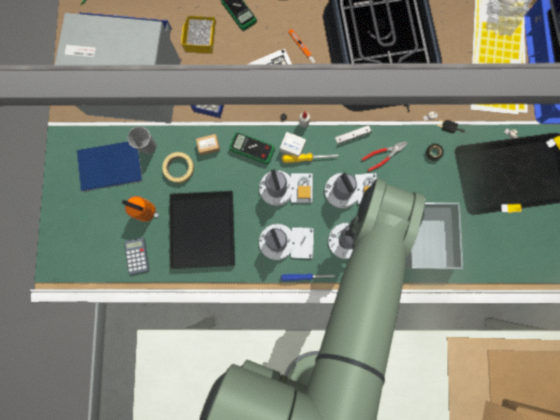

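View pics/lift1_wrist.png

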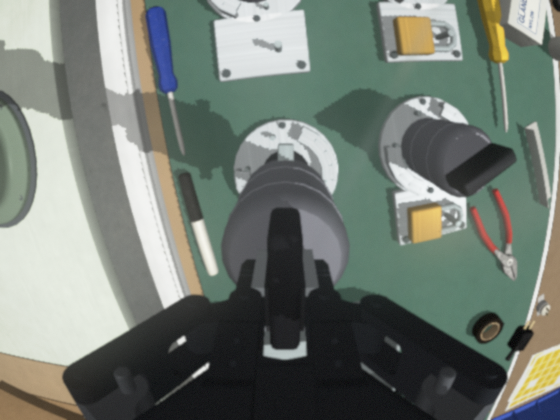

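```bash
cat >> act.py <<'E'
def tray(s,roi=(110,170,270,290)):
    u0,v0,u1,v1=roi;g=s["color"].max(2);m=np.zeros_like(g);m[v0:v1,u0:u1]=(g[v0:v1,u0:u1]<45)
    m=cv2.morphologyEx(m,cv2.MORPH_OPEN,np.ones((5,5),np.uint8))
    k,l,st,ce=cv2.connectedComponentsWithStats(m);i=1+st[1:,4].argmax()
    pts=np.argwhere(l==i)[:,::-1]
    P=np.array([onz(s,*p,"top",28)[:2] for p in pts],np.float32);r=cv2.minAreaRect(P);b=cv2.boxPoints(r)
    e=[b[1]-b[0],b[2]-b[1]];L=max(e,key=np.linalg.norm);a=np.arctan2(L[1],L[0]);a=(a+np.pi/2)%np.pi-np.pi/2
    print("tray",st[i],np.round(r[0],1),np.round(r[1],1),"yaw",np.degrees(a).round(1));return np.array(r[0]),a
E
python3 - <<'E'
from act import *
s=imaging.snapshot("top")
c,a=tray(s)
rep("s")
E
```

```text
tray [171 192  60   9 355] [613.8 387.8] [ 22.8 197.8] yaw -87.1
s t 15.12 tcp [470.  -96.6 228.9] op 13.4 F [-0.1 -1.2 -1.4] M [-0.06 -0.01  0.  ] j6 1.35
```

```bash
python3 - <<'E'
from act import *
s=pickle.load(open("lift1.pkl","rb"))["top"]
g=s["color"].max(2)
print(g[230,160:245:2],g[185:275:3,200])
print(s["color"][230,150],s["color"][230,200],s["color"][230,171])
import re
t=open("act.py").read().replace("<45)","<65)");open("act.py","w").write(t)
E
python3 - <<'E'
from act import *
s=pickle.load(open("lift1.pkl","rb"))["top"];tray(s)
E
```

```text
[123 125 121 123 113  57  42  45  46  46  44  42  47  46  44  41  42  48
  48  47  48  45  43  45  44  47  45  44  43  49  44  47  51  47  47  46
  44 101 124 126 129 127 125] [129 127 109  37  35  44  43  47  43  42  43  46  45  44  44  48  44  44
  45  45  46  45  49  50  52  48  50  54  88 103]
[ 91 126 108] [46 48 47] [41 44 45]
tray [ 170  192   64   76 4678] [504.2 381.5] [247.1 207.8] yaw 2.4
```

```bash
python3 - <<'E'
from act import *
c=np.array([503,381.]);a=np.radians(2.4)
t=c+60*np.array([np.cos(a),np.sin(a)])
p=ctrl.state()["tcp_pos"]
ctrl.move_l([p[0],p[1],300],velocity=250)
ctrl.goto([*t,300],q(a+np.pi/2));rep("over")
ctrl.move_l([*t,170],velocity=150)
o=pics("place1",("wrist","top"));rep("170")
E
```

```text
over t 17.34 tcp [563.6 382.2 300.2] op 13.4 F [ 0.3 -0.4 -2.2] M [-0.02 -0.01 -0.  ] j6 2.02
170 t 18.46 tcp [563.8 383.9 171.5] op 12.2 F [-0.3 -0.3 -2.2] M [ 0.   -0.02 -0.  ] j6 2.02
```

View pics/place1_wrist.png

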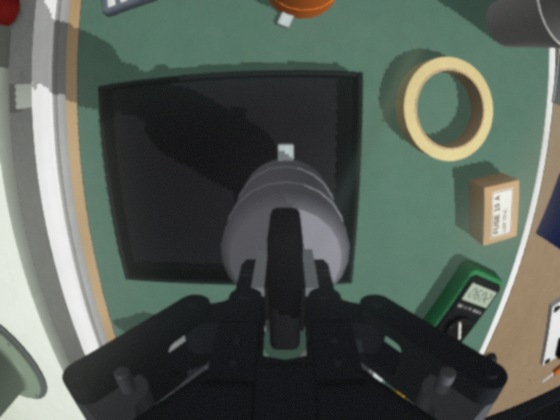

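View pics/place1_top.png

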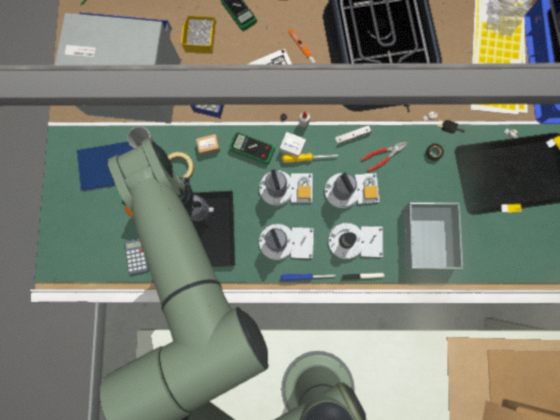

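```bash
python3 - <<'E'
from act import *
p=ctrl.state()["tcp_pos"]
ctrl.move_l([p[0],p[1],120],velocity=80)
for z in (114,112,111,110,109):
    ctrl.move_l([p[0],p[1],z],velocity=30);s=rep(z)
    if s["ft_force"][2]>3:break
ctrl.grip(45);rep("rel")
ctrl.move_l([p[0],p[1],190],velocity=120);ctrl.move_l([p[0],p[1],300],velocity=250)
x,y=469.5,-96
ctrl.goto([x,y,250],q(np.radians(9)))
ctrl.grip(84)
pics("after1",("top","wrist"));rep("e")
E
```

```text
114 t 19.58 tcp [563.7 383.8 113.9] op 12.6 F [-1.  -0.4 -2.5] M [ 0.    0.01 -0.04] j6 2.02
112 t 19.83 tcp [563.7 383.8 111.9] op 12.7 F [-0.3  0.6 -2.2] M [ 0.01 -0.   -0.01] j6 2.02
111 t 20.08 tcp [563.8 383.9 110.9] op 12.8 F [-0.  -0.1 -1.6] M [0.03 0.01 0.02] j6 2.02
110 t 20.33 tcp [564.1 384.  110.4] op 12.9 F [ 0.3 -0.1  0.4] M [-0.04  0.02  0.05] j6 2.02
109 t 20.58 tcp [564.3 384.  110.3] op 12.6 F [ 0.4 -1.   5.3] M [-0.25  0.45  0.02] j6 2.02
rel t 20.99 tcp [563.7 383.8 108.8] op 45.1 F [-0.   0.6 -0.1] M [-0.02 -0.02  0.01] j6 2.02
e t 24.77 tcp [469.5 -96.  250. ] op 84.0 F [-0.2 -0.6  0.4] M [-0.03  0.   -0.01] j6 2.63
```

View pics/after1_wrist.png

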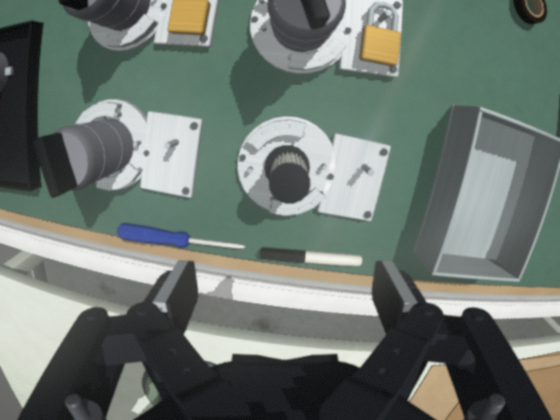

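View pics/after1_top.png

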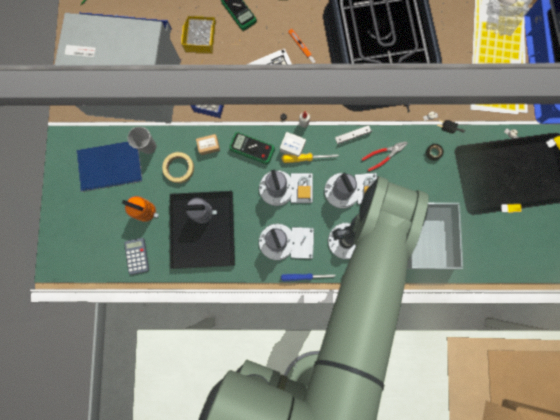

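```bash
python3 - <<'E'
from act import *
s=pickle.load(open("after1.pkl","rb"))["wrist"]
g=s["color"].max(2);m=np.zeros_like(g);m[155:215,255:325]=g[155:215,255:325]<60
c,_=cv2.findContours(m,cv2.RETR_EXTERNAL,cv2.CHAIN_APPROX_NONE);c=max(c,key=len);print(cv2.boundingRect(c))
cv2.imwrite("pics/el.png",cv2.resize(s["color"][130:230,240:340,::-1],None,fx=5,fy=5,interpolation=2))
E
```

```text
(267, 171, 2, 1)
```

View pics/el.png

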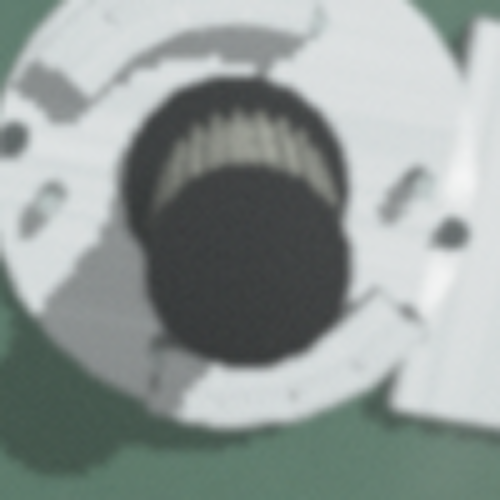

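```bash
python3 - <<'E'
from act import *
s=pickle.load(open("after1.pkl","rb"))["wrist"]
c=onz(s,289.7,182.7,"wrist",97);print(c,[onz(s,240+a/5,130+b/5,"wrist",97)[:2].round(1) for a,b in((148,262),(350,265),(249,366),(249,164))])
x,y=c[:2]
ctrl.move_l([x,y,140],velocity=150)
ctrl.move_l([x,y,58],velocity=80);rep("dn")
ctrl.grip(30,50);rep("grip")
ctrl.grip(30,70)
ctrl.move_l([x,y,64],velocity=40);rep("l")
ctrl.move_l([x,y,230],velocity=150);rep("up")
pics("el1",("wrist","top"))
E
```

```text
[472.76524996 -98.75557785  97.        ] [array([470.1, -80. ]), array([ 475.5, -117.7]), array([ 452.8, -102.1]), array([491.6, -95.8])]
dn t 26.83 tcp [473.2 -98.9  58.4] op 84.0 F [-1.  -0.8  0.5] M [0.02 0.   0.02] j6 2.63
grip t 27.32 tcp [473.  -98.9  58.4] op 39.2 F [0.2 0.7 4.3] M [ 0.12  0.17 -0.02] j6 2.63
l t 27.83 tcp [472.8 -98.8  64.1] op 38.4 F [ 1.3 -0.3 -1.5] M [ 0.04 -0.01 -0.01] j6 2.63
up t 29.09 tcp [472.2 -98.5 229.1] op 38.5 F [-0.4 -0.4 -0.7] M [ 0.04 -0.02  0.03] j6 2.63
```

View pics/el1_wrist.png

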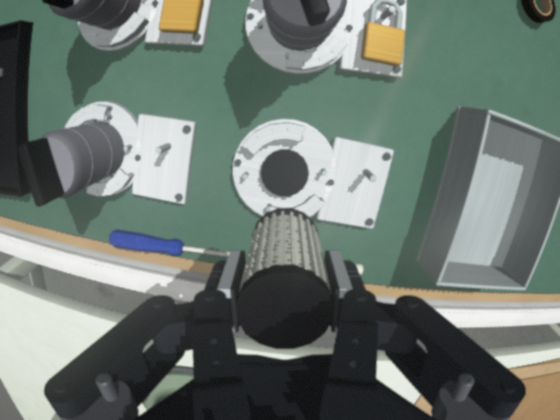

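View pics/el1_top.png

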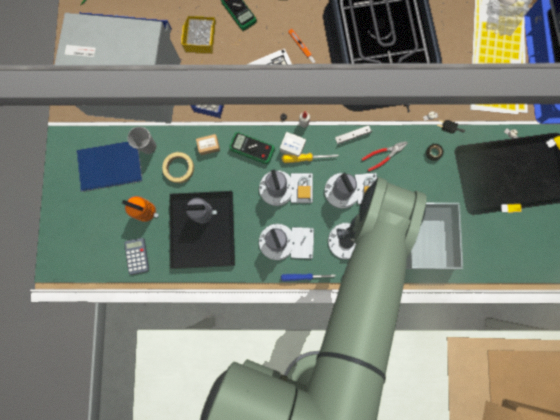

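```bash
python3 - <<'E'
from act import *
x,y=526,-371
ctrl.goto([x,y,230],q(np.radians(2)));ctrl.pause(.2);pics("bin1",("wrist","top"));rep("o")
E
```

```text
o t 30.57 tcp [ 526.4 -370.   230.5] op 38.8 F [ 0.2 -0.  -1.9] M [ 0.03 -0.02 -0.02] j6 2.38
```

View pics/bin1_wrist.png

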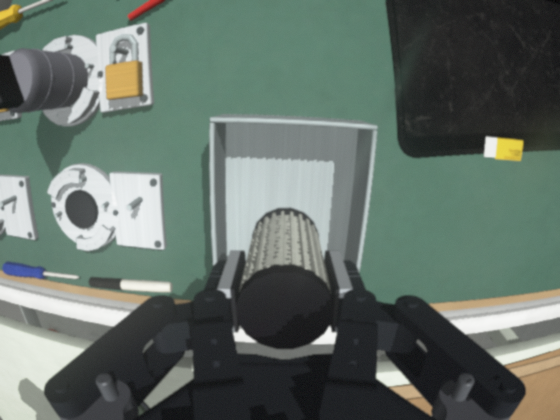

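```bash
python3 - <<'E'
from act import *
s=pickle.load(open("bin1.pkl","rb"))["wrist"]
for p in ((211,119),(376,125),(213,265),(366,250)): print(onz(s,*p,"wrist",70).round(1))
E
```

```text
[ 586.9 -296.4   70. ]
[ 587.8 -452.8   70. ]
[ 433.1 -294.    70. ]
[ 457.2 -457.2   70. ]
```

```bash
python3 - <<'E'
from act import *
x,y=528,-374
ctrl.move_l([x,y,120],velocity=150);rep("a")
ctrl.move_l([x,y,50],velocity=80)
for z in (46,44,43,42,41):
    ctrl.move_l([x,y,z],velocity=30);s=rep(z)
    if s["ft_force"][2]>3:break
ctrl.grip(60);rep("rel")
ctrl.move_l([x,y,130],velocity=100)
ctrl.move_l([x,y,250],velocity=250)
x,y,a=467.8,134,np.radians(21.7+180)
ctrl.goto([x,y,270],q(a));ctrl.grip(45,40);ctrl.pause(.2)
pics("b2",("wrist","top"));rep("e")
E
```

```text
a t 31.45 tcp [ 528.6 -374.5  121. ] op 38.8 F [-0.2 -0.1 -1.3] M [-0.04 -0.02 -0.02] j6 2.38
46 t 32.76 tcp [ 528.  -374.    46.1] op 38.6 F [-0.   0.7 -1.5] M [ 0.04 -0.02 -0.02] j6 2.38
44 t 33.01 tcp [ 527.9 -374.    43.9] op 38.3 F [ 0.3  0.5 -1.5] M [ 0.03 -0.03  0.02] j6 2.38
43 t 33.26 tcp [ 528.  -374.    42.9] op 38.7 F [ 0.   0.4 -0.7] M [0.01 0.   0.02] j6 2.38
42 t 33.51 tcp [ 528.  -374.    41.9] op 38.6 F [-0. -1. -1.] M [-0.01 -0.   -0.04] j6 2.38
41 t 33.76 tcp [ 528.1 -374.1   41.5] op 38.8 F [-1.   1.2  3.6] M [0.25 0.25 0.02] j6 2.38
rel t 34.1 tcp [ 528.  -374.    40.9] op 60.0 F [-0.3  0.4 -0.2] M [ 0.02 -0.04  0.01] j6 2.38
e t 38.62 tcp [467.8 134.  270. ] op 44.9 F [-0.   0.2  0.7] M [ 0.04 -0.03 -0.02] j6 -0.25
```

View pics/b2_top.png

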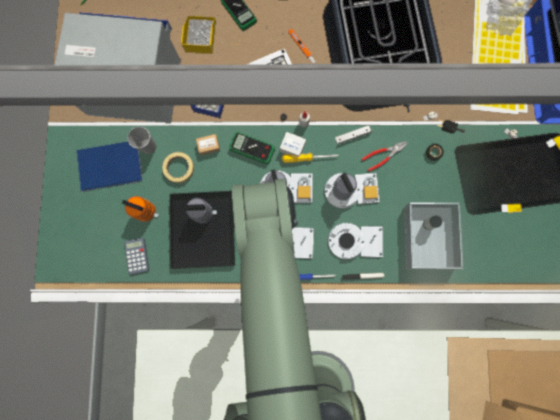

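View pics/b2_wrist.png

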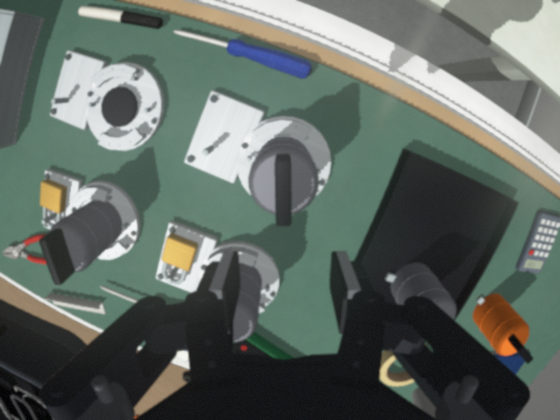

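```bash
python3 - <<'E'
from act import *
x,y=468.5,134.3
ctrl.move_l([x,y,160],velocity=150)
ctrl.move_l([x,y,117],velocity=60);rep("down")
ctrl.grip(0,40);s=rep("gripped")
if s["opening"]<11 or np.abs(s["ft_force"]).max()>15: raise SystemExit("look")
ctrl.grip(0,80)
j=s["joints"].copy();j6=j[5]
for d in (10,20,30,40,50,60):
    j[5]=j6-np.radians(d);ctrl.movej(j);s=rep(d)
    if abs(s["ft_torque"][2])>4 or np.abs(s["ft_force"]).max()>35: print("STOP");break
pics("twist2",("wrist",))
E
```

```text
down t 40.37 tcp [468.7 134.3 117.1] op 45.1 F [0.2 0.5 1.2] M [-0.01 -0.02  0.07] j6 -0.25
gripped t 40.74 tcp [468.8 134.3 117.3] op 13.6 F [ 0.1 -0.4  1. ] M [-0.02 -0.01 -0.05] j6 -0.25
10 t 41.25 tcp [468.6 134.4 117.3] op 13.1 F [-0.3  0.9  2.1] M [0.19 0.15 0.04] j6 -0.42
20 t 41.54 tcp [468.6 134.4 117.3] op 12.7 F [-1.   0.2  1.7] M [0.24 0.22 0.09] j6 -0.6
30 t 41.83 tcp [468.6 134.3 117.3] op 12.9 F [-0.5  0.6  2.5] M [ 0.22  0.23 -0.  ] j6 -0.77
40 t 42.12 tcp [468.7 134.2 117.3] op 12.4 F [-0.9 -0.5  3.3] M [0.17 0.29 0.04] j6 -0.94
50 t 42.42 tcp [468.7 134.2 117.3] op 12.8 F [-0.8  0.1  2.5] M [0.18 0.29 0.03] j6 -1.12
60 t 42.71 tcp [468.7 134.1 117.3] op 12.9 F [-0.5  0.6  3.3] M [0.11 0.35 0.01] j6 -1.29
```

View pics/twist2_wrist.png

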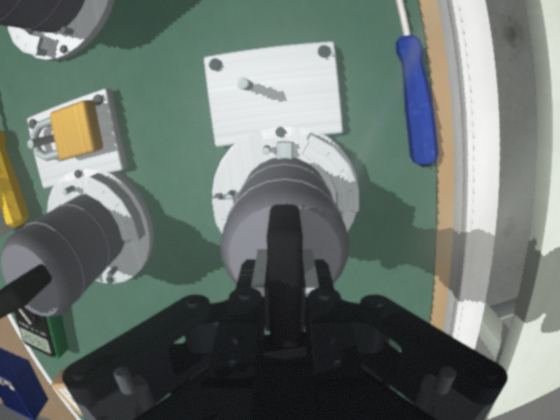

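```bash
python3 - <<'E'
from act import *
p=ctrl.state()["tcp_pos"]
for z in (121,126,135,240,300):
    ctrl.move_l([p[0],p[1],z],velocity=60 if z<200 else 150);s=rep(z)
    if abs(s["ft_force"][2])>12: raise SystemExit("STOP")
o=pics("lift2",("wrist","top"));tray(o["top"])
c=np.array([503,381.]);a=np.radians(2.4)
t=c-60*np.array([np.cos(a),np.sin(a)])
ctrl.goto([*t,300],q(a-np.pi/2));
ctrl.move_l([*t,170],velocity=150);ctrl.pause(.2)
pics("place2",("wrist","top"));rep("170")
E
```

```text
121 t 43.01 tcp [468.7 134.  120.9] op 13.1 F [ 0.1 -0.4 -2.9] M [ 0.02  0.03 -0.01] j6 -1.3
126 t 43.26 tcp [469.  134.2 126.3] op 12.8 F [-0.2 -1.  -1.8] M [0.02 0.   0.07] j6 -1.3
135 t 43.56 tcp [469.3 134.2 135.6] op 12.9 F [-1.   0.2 -1.8] M [-0.02  0.01 -0.01] j6 -1.3
240 t 44.41 tcp [468.1 134.1 239.1] op 12.8 F [-0.6  0.3 -1.5] M [-0.01  0.04  0.03] j6 -1.3
300 t 44.96 tcp [468.3 134.1 298.9] op 13.1 F [-0.8  0.3 -2.4] M [-0.03  0.02 -0.03] j6 -1.3
tray [ 170  192   64   76 4080] [504.2 381.7] [247.  207.5] yaw 2.4
170 t 47.34 tcp [443.3 378.7 170.6] op 12.9 F [ 0.   0.3 -1.9] M [0.03 0.01 0.  ] j6 -1.03
```

View pics/lift2_top.png

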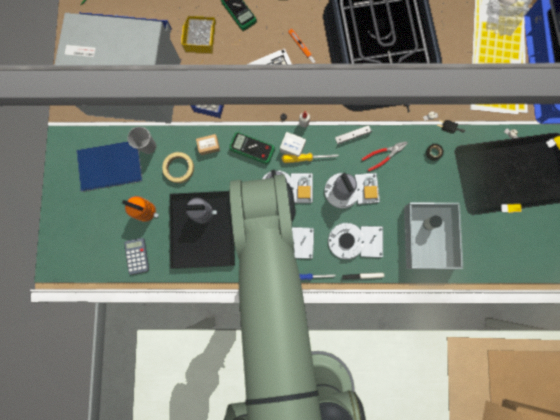

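View pics/place2_wrist.png

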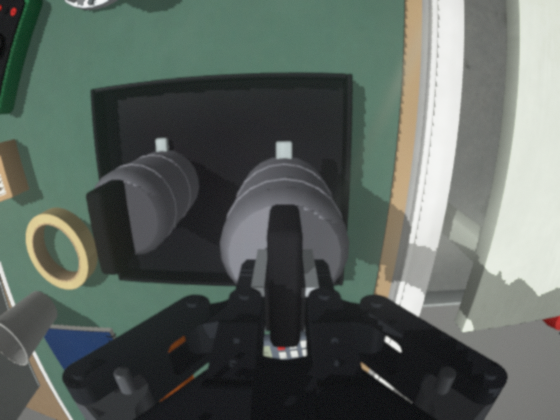

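View pics/place2_top.png

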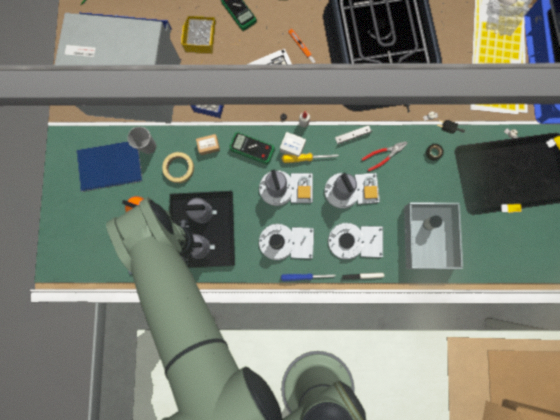

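```bash
python3 - <<'E'
import cv2
a=cv2.imread("pics/place2_top.png")
cv2.imwrite("pics/c4.png",cv2.resize(a[155:275,160:400],None,fx=3.3,fy=3.3,interpolation=cv2.INTER_CUBIC))
E
```

```text
(no output)
```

View pics/c4.png

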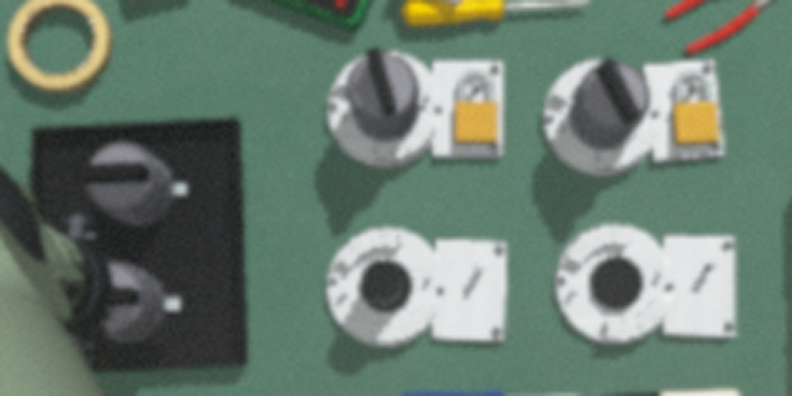

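View pics/lift2_wrist.png

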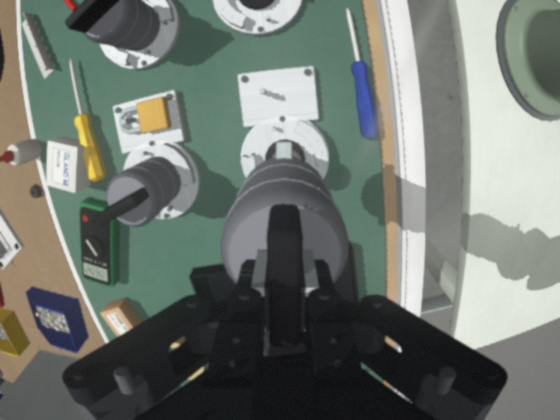

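LL's element is standing on its boss (dark cap at crop (386,287), with a shadow; the LR pod has only its dark boss left). I'll lower cover 2 now and then look at LL.

```bash
python3 - <<'E'
from act import *
p=ctrl.state()["tcp_pos"]
ctrl.move_l([p[0],p[1],120],velocity=80)
for z in (114,112,111,110,109):
    ctrl.move_l([p[0],p[1],z],velocity=30);s=rep(z)
    if s["ft_force"][2]>3:break
ctrl.grip(40);rep("rel")
ctrl.move_l([p[0],p[1],190],velocity=120);ctrl.move_l([p[0],p[1],280],velocity=250)
ctrl.goto([468.5,134,250],q(np.radians(16+180)))
ctrl.grip(84);ctrl.pause(.2)
o=pics("after2",("top","wrist"));rep("e")
s=o["wrist"];cv2.imwrite("pics/el2.png",cv2.resize(s["color"][130:230,240:340,::-1],None,fx=5,fy=5,interpolation=2))
E
```

```text
114 t 48.47 tcp [443.2 378.6 113.9] op 13.4 F [-0.8  0.3 -2.1] M [0.06 0.03 0.02] j6 -1.03
112 t 48.72 tcp [443.3 378.7 111.9] op 13.2 F [ 0.2 -0.7 -1.6] M [-0.   -0.01 -0.01] j6 -1.03
111 t 48.97 tcp [443.3 378.7 111. ] op 13.0 F [-0.2 -0.8 -2.8] M [-0.02 -0.03 -0.06] j6 -1.03
110 t 49.22 tcp [443.6 378.9 110.4] op 12.9 F [0.5 0.7 0.4] M [-0.03  0.05  0.03] j6 -1.03
109 t 49.47 tcp [443.9 378.9 110.3] op 12.8 F [-0.8 -1.9  6.8] M [-0.39  0.5  -0.02] j6 -1.03
rel t 49.84 tcp [443.2 378.7 108.8] op 39.9 F [ 0.2 -0.5 -0.3] M [-0.02  0.06 -0.01] j6 -1.03
e t 52.96 tcp [468.5 134.  250. ] op 83.9 F [-0.4  0.1 -0.2] M [ 0.02 -0.02  0.02] j6 -0.15
```

View pics/el2.png

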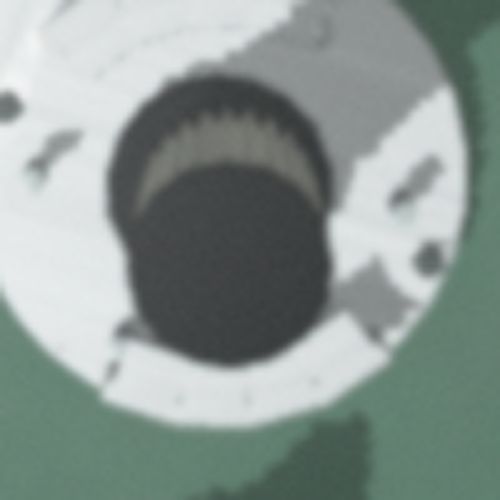

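View pics/after2_top.png

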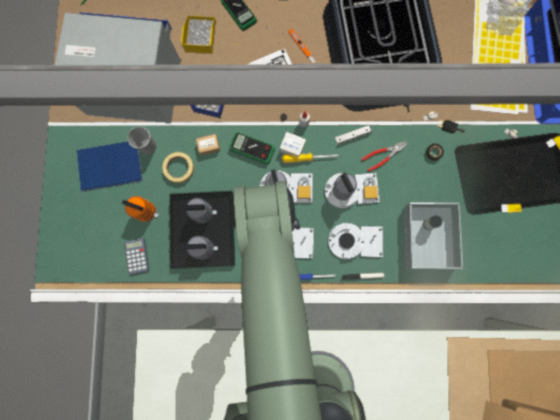

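View pics/after2_wrist.png

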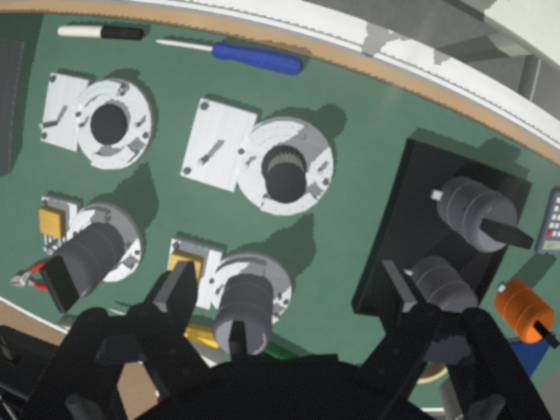

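```bash
python3 - <<'E'
from act import *
s=pickle.load(open("after2.pkl","rb"))["wrist"]
c=onz(s,285.8,182.6,"wrist",97);print(c)
x,y=c[:2]
ctrl.move_l([x,y,140],velocity=150)
ctrl.move_l([x,y,58],velocity=80);rep("dn")
ctrl.grip(30,50);rep("grip")
ctrl.grip(30,70)
ctrl.move_l([x,y,64],velocity=40);rep("l")
ctrl.move_l([x,y,250],velocity=150);rep("up")
ctrl.goto([434,-374,250],q(np.radians(181)));ctrl.pause(.3);rep("bin")
pics("bin2",("wrist","top"))
E
```

```text
[465.47064253 136.10077113  97.        ]
dn t 55.02 tcp [466.  136.2  58.4] op 83.9 F [-0.6  0.5  0.3] M [-0. -0.  0.] j6 -0.15
grip t 55.5 tcp [465.7 136.1  58.4] op 38.8 F [-0.6 -0.4  5.9] M [-0.1  0.2  0. ] j6 -0.15
l t 56.02 tcp [465.6 136.2  64.1] op 38.5 F [-0.6  0.5 -0.3] M [ 0.01 -0.06 -0.05] j6 -0.15
up t 57.41 tcp [464.9 136.  249.2] op 39.2 F [ 0.5 -1.  -0.3] M [-0.01  0.01 -0.01] j6 -0.15
bin t 59.56 tcp [ 434.4 -373.5  250.1] op 39.4 F [ 0.5 -1.  -1.2] M [-0.01 -0.05 -0.01] j6 -0.86
```

View pics/bin2_wrist.png

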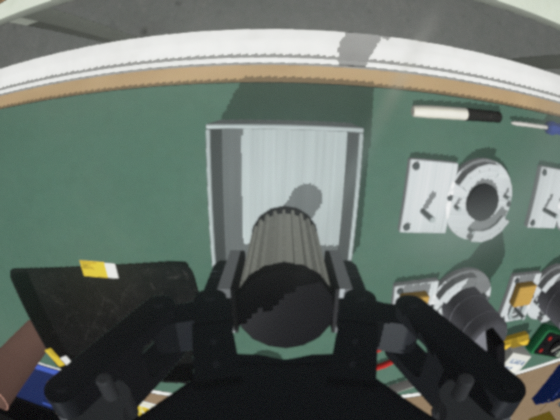

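View pics/bin2_top.png

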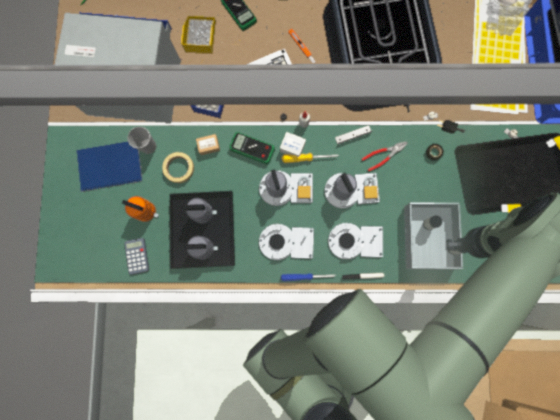

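```bash
python3 - <<'E'
from act import *
s=pickle.load(open("bin2.pkl","rb"))["wrist"]
for p in ((207,127),(362,127)): print(onz(s,*p,"wrist",70).round(1))
x,y=434,-374
ctrl.move_l([x,y,120],velocity=150);rep("a")
ctrl.move_l([x,y,50],velocity=80)
for z in (46,44,43,42,41):
    ctrl.move_l([x,y,z],velocity=30);s=rep(z)
    if s["ft_force"][2]>3:break
ctrl.grip(60);rep("rel")
ctrl.move_l([x,y,130],velocity=100)
ctrl.move_l([x,y,280],velocity=250)
ctrl.goto([450,-250,330],q(np.radians(181)))
pics("fin",("wrist","top","scene"));rep("e")
E
```

```text
[ 381.6 -450.8   70. ]
[ 378.7 -294.7   70. ]
a t 60.67 tcp [ 434.5 -374.6  120.8] op 38.3 F [-0.1  0.6 -0.7] M [-0.05 -0.02  0.06] j6 -0.86
46 t 61.98 tcp [ 434.  -374.    46.1] op 38.8 F [ 0.8  0.4 -1.3] M [0.01 0.05 0.07] j6 -0.86
44 t 62.23 tcp [ 433.9 -373.9   43.9] op 38.3 F [-0.6 -0.6 -1.1] M [-0.04 -0.02  0.02] j6 -0.86
43 t 62.48 tcp [ 434.  -374.    42.9] op 38.3 F [-0.8  0.1 -1.4] M [ 0.02 -0.03  0.06] j6 -0.86
42 t 62.73 tcp [ 434.  -373.9   41.9] op 38.4 F [ 0.6  0.4 -0.9] M [ 0.03 -0.01 -0.01] j6 -0.86
41 t 62.98 tcp [ 434.1 -374.2   41.5] op 38.5 F [-0.5  1.7  4.6] M [0.33 0.23 0.02] j6 -0.86
rel t 63.33 tcp [ 434.  -374.    40.8] op 59.9 F [ 0.7 -0.5  0.3] M [-0.   -0.03 -0.02] j6 -0.86
e t 65.87 tcp [ 449.5 -250.6  328.6] op 59.9 F [ 0.3 -0.7 -0.1] M [-0.04 -0.07  0.02] j6 -0.67
```

View pics/fin_wrist.png

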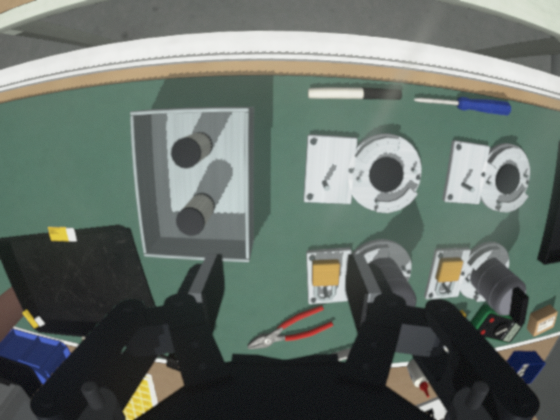

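View pics/fin_top.png

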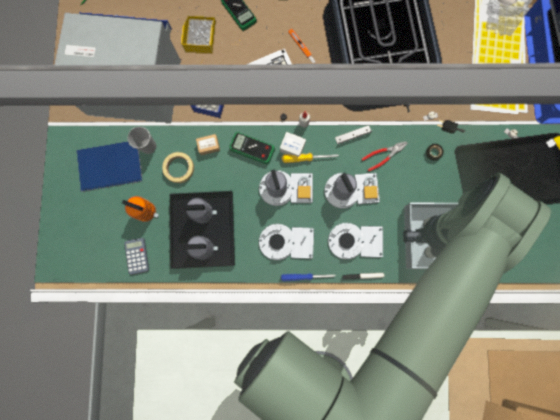

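View pics/fin_scene.png

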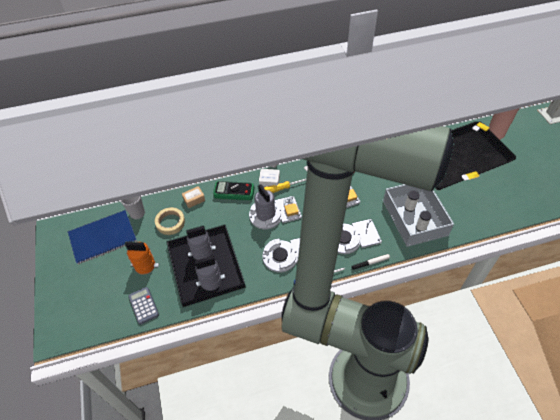

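```bash
python3 - <<'E'
from act import *
ctrl.pause(1.0);o=pics("fin2",("top",));ctrl.job_done();rep("done")
a=o["top"]["color"][150:280,160:480,::-1];cv2.imwrite("pics/fin2c.png",cv2.resize(a,None,fx=2.5,fy=2.5,interpolation=2))
E
```

```text
the job is handed in; nothing more can be done
the job is handed in; nothing more can be done
```

```bash
python3 - <<'E'
import cv2
a=cv2.imread("pics/fin2_top.png");cv2.imwrite("pics/fin2c.png",cv2.resize(a[150:280,160:480],None,fx=2.5,fy=2.5,interpolation=2))
E
```

```text
(no output)
```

View pics/fin2c.png

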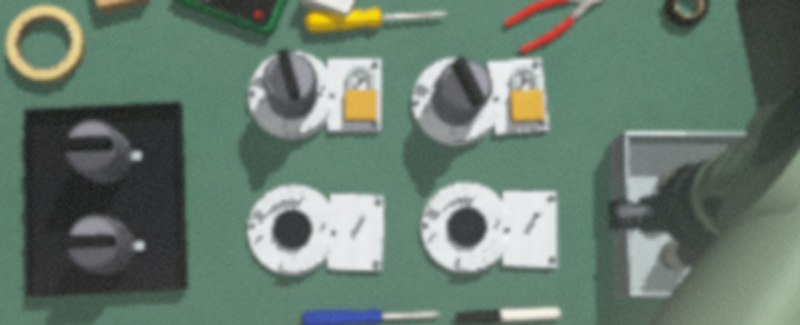

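I stripped the two pods nearest the robot, the only ones without padlocks, and handed the job in at about 67 s. For each I turned the cover anticlockwise to about 82°, lifted it off and stood it in the black tray, then put the element in the steel bin.

- **Last checks:** In the pictures before hand-in, both covers stand upright on the tray floor, both elements stand in the bin, and both unlocked pods are empty. The two far pods still have their covers shut and padlocks on.
- **Hidden from view:** In the very last top picture the arm hid part of the bin. The wrist and scene pictures a second earlier showed both elements in it.
- **Forces:** No check failed, and the wrist force readings I took stayed below about 7 N.
- **Measurements that disagreed:** Top and wrist measurements of the bar centres differed by 3 to 7 mm. I averaged two opposite wrist views, and the low forces on gripping agreed with that. For one bar (the left pod as the top camera sees it), the angle read about 16° from the top camera and 22° from the wrist camera. I used 22°, and the cover turned and lifted freely.

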